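# Bed the bench mirror on its three-slot stand

### The arm

A 6-joint arm with a two-finger parallel gripper is mounted at the origin on the work surface. World frame = base frame: x ahead of the robot, y to its left, z up, the work surface at z = 0. Lengths are in m, angles in rad, forces in N, time in s.
With the tool pointing down it reaches from about 0.325 to 0.85 m from the base axis. Payload 4.4 kg.
Tool frame: the origin (TCP) lies midway between the tips of the shut fingers; the grasp point (between the pads) lies 19 mm behind it; z points along the fingers, y is the line along which they close (so a half turn about z gives the same grasp; the last joint's range is limited). The gripper opens to 94 mm and grips with 3 to 60 N. Pads are 16 mm wide; open, the fingers measure 119 mm over their backs; the gripper's body (75 mm by 177 mm) begins 78 mm behind the grasp point.
Start: joints at [1.052, 0.207, 1.542, -0, 1.393, -0.15], TCP at [0.207, 0.536, 0.205] pointing down, gripper open.
Joint ranges: [-2.73, 2.73], [-0.86, 2.22], [0.23, 2.46], [-1.11, 4.25], [0.08, 2.63], [-2.82, 2.82]. Speed limits (rad/s): [2.79, 2.79, 3.14, 3.14, 3.14, 3.14].

### API

Orientations are given as a unit quaternion [w, x, y, z].
In Python, from workcell import robot gives the robot as it stands.
- The arm moves only by the shell command python3 drive.py [OPENING] [FORCE], which reads ROWS from standard input. ROWS is a JSON list that holds a single list of rows (three levels of brackets), with 1 to 20 rows, each of 6 numbers: dx, dy, dz in units of 20 mm, then a rotation vector rx, ry, rz in units of 0.25 rad; each row is the pose to reach, as a shift and turn from the pose commanded when the command began, along the tool's axes at that moment; what a row does not reach only later rows make up. A row lasts 1/12 s, in which the tool goes at most 0.0417 m and 0.125 rad, less where a joint would pass 70% of its speed; a pose out of reach is approached as far as the arm can. OPENING is the finger opening in m, set as the command begins (- or left out keeps the last). The fingers move at their own pace and stop on an object; FORCE is the grip in N (left out, the last holds). Time passes only in rows, so rows that do not move let the fingers close. It prints the time, the measured TCP pose, the force, the opening and the grip force at its end. Input that does not fit is refused with a message, and nothing moves.
- robot.observe(): the state, without advancing time (a new reading comes with each control period).
- robot.get_image(name): name is "scene" or "top" or "wrist"; returns the picture (420x560x3 uint8, red, green, blue); there is no depth.
- robot.camera_params(name): a dict with "fx", "fy", "cx", "cy" (pixels), "k1" (the pictures are not rectified: a ray, as slopes to the right and down, at radius r is drawn at 1 + k1 r^2 times it, then the intrinsics apply), "world_from_camera" (4x4, takes a point from camera to world coordinates); the wrist camera has in their place "tool_from_camera" (4x4, takes a point from camera to tool coordinates, whose origin is the TCP and whose axes are the flange's). Camera axes: x right, y down, z forward; pixel columns grow to the right and rows downward; lengths in m; the calibration is good to about 2 mm. A picture is of the moment at which its call begins: read the wrist's pose just before it. camera_params takes no time and is no camera call.
- robot.sign_off(): hands the job in; it is judged then, once.
The state is a dict: "time": time; "joints": joint angles; "dq": joint speeds; "joint_efforts": joint torques, N m; "position": TCP position; "eef_rot": TCP orientation; "wrist_force": force on the tool from outside, world axes, zero at the start; "moment": the same for the moment, N m; "width": finger opening in m; "gripper_force": force on a finger pad.
Only numpy, scipy, OpenCV 4.12 (cv2) and the standard library are available. Lean on these libraries where they do the work, as an engineer would, in place of code of your own. Each camera call takes 0.05 s, during which the arm holds its last target. There are 200 camera calls.

### The job

Put the round mirror with the three ball feet on the tilted sprung stand, feet down, and turn it under light pressure until all three feet drop into the stand's three slots; the slotted ring may stand at any turn, so feel for it. Press it gently home, never so hard that the sprung seat bottoms or the mirror jams, and let go so that it lies firm on all three feet and cannot rock. Keep the mirror from tipping over and leave the other things on the bench where they are.

Things in the scene. Friction and masses are not known exactly. Their poses are not given: they have to be found in the camera images.
- mirror: loose round mirror, face up, in a dark steel cell 64 mm across, 0.17 to 0.34 kg, on three steel ball feet (16 mm balls, polished, centres 26 mm from the axis, at 0, 120 and 240 degrees from its x axis). Origin on the axis in the plane touching the undersides of the feet; feet centres at z = 8 mm, cell from z = 8 to 22 mm; z axis out of the mirror face.
- mirror_face (a point): centre of the mirror's face, 22 mm above its origin, same axes. Two flat lugs on the cell, 24 mm wide and 14 mm high, stand out at +y and -y: 68 mm across their flats, the place to grip.
- stand: fixed mirror stand: steel foot plate 130 x 110 x 12 mm with a short post and barrel under a tilted, sprung seat. Origin under the middle of the plate, z up; the seat's low side is toward its -x. Nothing stands beside or above the seat.
- carrier: the sprung part that carries the slotted ring; origin and axes as seat. It slides along its normal into the barrel: it first yields at about 4 N, then 2 N per mm more, and bottoms after 8 mm (about 20 N). It springs back at once when freed, enough to toss a mirror let go under load; the mirror's weight alone does not move it.
- seat (a point): centre of the seat's flat top, z along its normal, tilted 26 degrees (0.45 rad) from vertical to the stand's -x; x uphill, y level. At 130 mm height, 20 mm to -x of the stand's origin. It is a steel ring, 32 mm inner, 74 mm outer diameter, 8 mm thick, with three radial slots 12 mm wide, 120 degrees apart, flat between. It rides on the carrier.
- seat_axis (a point): point on the seat's normal 30 mm above its centre. The ring may be turned about this axis up to 0.5 rad either way from having a slot along the seat's +x; this turn is not reported: feel for it, or look. It holds still up to 0.45 N m. Feet on the flat: mirror origin at seat z = 0. All feet in slots, each on both edges: 2.7 mm lower, centred, parallel.
- roundel: bystander: loose plain green glass disc, 60 mm across, 19 mm thick, domed, no feet and no lugs; origin under its centre
- dish: bystander: loose white ceramic bowl, 72 mm across, 30 mm high; origin under its centre
- jar: bystander: loose amber glass jar with steel cap, 60 mm across, 85 mm high; origin under its centre
- rod: bystander: loose clear glass rod lying flat, 12 mm thick, 200 mm long; origin under its middle
- paddle: bystander: loose wooden-handled spatula lying flat, about 250 mm long
- mould: bystander: loose dark graphite-like block, 100 x 50 x 24 mm, with three round hollows; origin under its centre
- weight: bystander: loose brass cylinder, 44 mm across, 35 mm high; origin under its centre

How it is judged:
By the outcome, as a careful person would: the job done as asked, in the order asked, and still so for the second after the job is handed in, with the robot touching nothing.
It also fails if it takes over 72 s, if anything falls off the work surface, if the arm or the gripper's body presses on something with over 40 N, if the wrist force passes 120 N, or if a joint passes its speed limit or range.

## Working session

There is one attempt and no reset: what is moved stays moved. The work goes in short steps, Python scripts to look and compute and a shell command to move; the robot and the scene stay as the last step left them, time stands still between calls to the robot, and variables do not carry over. Pictures are saved under pics/ and viewed, at most 10 in all, crops included, and the job is handed in when it is done.

```bash
ls; mkdir -p pics; python3 - <<'E'
from workcell import robot
import cv2,numpy as np
for n in("scene","top"):
    im=robot.get_image(n);cv2.imwrite(f"pics/{n}0.png",im[:,:,::-1])
    print(n,robot.camera_params(n))
print(robot.camera_params("wrist"))
o=robot.observe();print(o)
E
```

```text
drive.py
pics
workcell.py
scene {'fx': 415.6720123108709, 'fy': 415.6720123108709, 'cx': 267.5941025910585, 'cy': 209.780796285288, 'k1': -0.10804546172071951, 'world_from_camera': array([[ 0.79632354,  0.35940606, -0.48651423,  1.02159625],
       [ 0.60454492, -0.49931284,  0.62065459, -0.57065514],
       [-0.01985579, -0.78836157, -0.61489168,  0.68743337],
       [ 0.        ,  0.        ,  0.        ,  1.        ]])}
top {'fx': 404.59645193075, 'fy': 404.59645193075, 'cx': 278.8971512613796, 'cy': 216.54756436018093, 'k1': 0.02719874285471049, 'world_from_camera': array([[-0.02529167, -0.99783986,  0.06062953,  0.50075203],
       [-0.99967663,  0.02508501, -0.00416753,  0.00457131],
       [ 0.00263763, -0.06071533, -0.99815164,  0.95403098],
       [ 0.        ,  0.        ,  0.        ,  1.        ]])}
{'fx': 337.6394921507718, 'fy': 337.6394921507718, 'cx': 274.71707116250155, 'cy': 208.7409109771826, 'k1': -0.002284593591444022, 'tool_from_camera': array([[ 7.38736213e-04, -9.72799245e-01, -2.31648622e-01,
         6.54615628e-02],
       [ 9.99999569e-01,  5.88216674e-04,
[... 294 characters left out ...]
00, -2.47805128e-05,
        1.39352534e+00, -1.50520093e-01]), 'dq': array([-3.76696516e-05, -1.32261610e-03, -4.39155255e-03,  1.02758061e-03,
       -6.19768823e-04, -1.72569267e-04]), 'joint_efforts': array([-5.16697455e-04, -3.71861672e+01, -2.82297224e+01,  6.99837785e-02,
        3.10670771e-02, -4.14163969e-05]), 'position': array([0.20692501, 0.53568557, 0.20441214]), 'eef_rot': array([-3.28332887e-04,  1.83336849e-01,  9.83049607e-01, -9.80554075e-04]), 'wrist_force': array([-0.07694304,  0.15851476, -0.13932977]), 'moment': array([-0.00502678,  0.02158481,  0.02127439]), 'gripper_force': 0.0, 'width': 0.0939822402395882}
```
View pics/scene0.png

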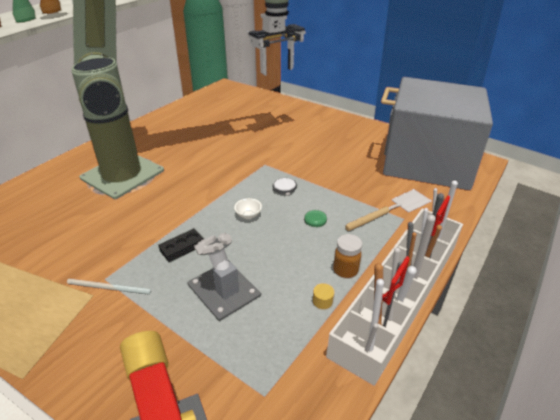

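View pics/top0.png

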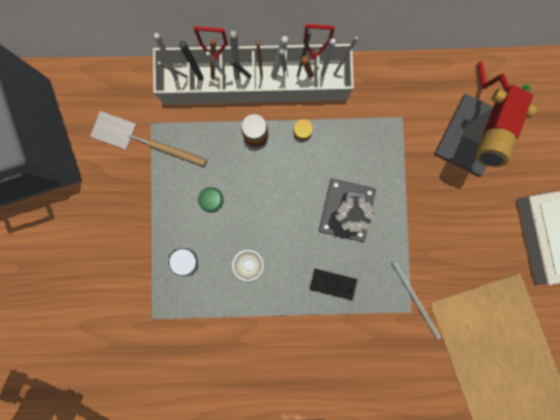

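The scene picture shows the mirror at (285,186), and the stand plate at (222,288) with its seat near (214,245). In the top picture the mirror is at (183,262) and the plate at (348,210), with the seat over its right half near (354,213).

```bash
cat > h.py <<'E'
import numpy as np,cv2
from workcell import robot
from scipy.spatial.transform import Rotation as R
def rot(q): return R.from_quat([q[1],q[2],q[3],q[0]]).as_matrix()
def toolT(o=None):
    o=o or robot.observe();T=np.eye(4);T[:3,:3]=rot(o["eef_rot"]);T[:3,3]=o["position"];return T
def camT(name,T=None):
    p=robot.camera_params(name)
    return p["world_from_camera"] if name!="wrist" else (toolT() if T is None else T)@p["tool_from_camera"]
def ray(name,uv,T=None):
    p=robot.camera_params(name);C=camT(name,T)
    d=np.array([(uv[0]-p["cx"])/p["fx"],(uv[1]-p["cy"])/p["fy"]]);s=d.copy()
    for _ in range(20): s=d/(1+p["k1"]*(s@s))
    v=C[:3,:3]@np.r_[s,1];return C[:3,3],v/np.linalg.norm(v)
def onz(name,uv,z,T=None):
    c,v=ray(name,uv,T);return c+v*(z-c[2])/v[2]
def proj(name,P,T=None):
    p=robot.camera_params(name);C=np.linalg.inv(camT(name,T));q=C[:3,:3]@P+C[:3,3];s=q[:2]/q[2]
    s=s*(1+p["k1"]*(s@s));return s*p["fx"]+[p["cx"],p["cy"]]
def tri(rs):
    A=np.zeros((3,3));b=np.zeros(3)
    for c,v in rs: M=np.eye(3)-np.outer(v,v);A+=M;b+=M@c
    P=np.linalg.solve(A,b);return P,[np.linalg.norm((np.eye(3)-np.outer(v,v))@(P-c)) for c,v in rs]
def rel(Pt,Rt):
    "rows shift/turn from current tool pose"
    T=toolT();return T[:3,:3].T@(Pt-T[:3,3]), R.from_matrix(T[:3,:3].T@Rt).as_rotvec()
E
python3 - <<'E'
from h import *
print("mirror",onz("top",(183,262),.022),onz("scene",(285,184),.022),tri([ray("top",(183,262)),ray("scene",(285,184))]))
print("plate",onz("top",(348,210),.012),"seat",onz("top",(354,213),.13))
im=cv2.imread("pics/top0.png");c=im[165:255,305:395];cv2.imwrite("pics/topc.png",cv2.resize(c,None,fx=6,fy=6,interpolation=cv2.INTER_CUBIC))
print(toolT())
E
```

```text
mirror [0.45878778 0.22251864 0.022     ] [0.46340387 0.22412442 0.022     ] (array([0.46044199, 0.22441966, 0.02028849]), [np.float64(0.002275780107985965), np.float64(0.0022757801079859126)])
plate [ 0.56922527 -0.16099307  0.012     ] seat [ 0.55420389 -0.15226127  0.13      ]
[[-9.32774984e-01  3.60457792e-01 -1.00507842e-03  2.06925009e-01]
 [ 3.60459080e-01  9.32773276e-01 -1.80747556e-03  5.35685567e-01]
 [ 2.85991642e-04 -2.04825763e-03 -9.99997861e-01  2.04412140e-01]
 [ 0.00000000e+00  0.00000000e+00  0.00000000e+00  1.00000000e+00]]
```

View pics/topc.png

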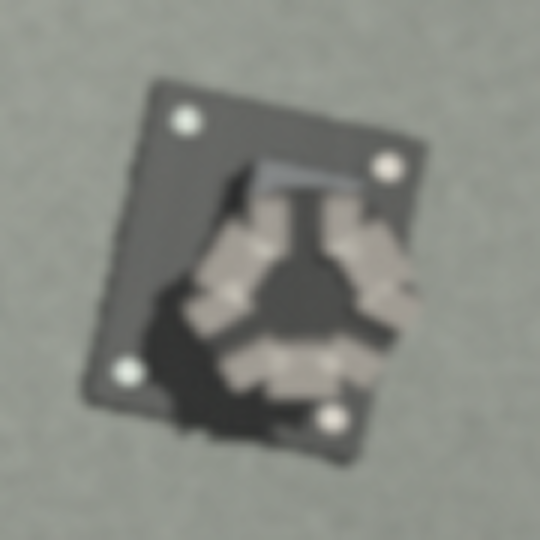

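```bash
python3 - <<'E'
from h import *
f=lambda p:np.array(p)/6+[305,165]-.4
c=[onz("top",f(p),.012) for p in[(155,78),(428,145),(352,465),(83,400)]]
for i in range(4):print(c[i],np.linalg.norm(c[i]-c[(i+1)%4]))
o=sum(c)/4;x=(c[0]+c[1]-c[2]-c[3]);yaw=np.arctan2(x[1],x[0]);y=(c[0]+c[3]-c[1]-c[2]);yaw2=np.arctan2(-y[0],y[1]);print("o",o,"yaw",yaw,yaw2)
Rs=R.from_euler("z",(yaw+yaw2)/2).as_matrix()@R.from_euler("y",-.45).as_matrix()
n=Rs[:,2];S=o*[1,1,0]+Rs@[0,0,0]+R.from_euler("z",yaw).apply([-.02,0,.13])
print("S",S,"n",n,"proj",(proj("top",S)-[305,165]+.4)*6, "scene",proj("scene",S))
for p in[(303,290),(307,215),(222,326),(385,330)]:
    cc,v=ray("top",f(p));P=cc+v*((S-cc)@n)/(v@n);q=Rs.T@(P-S);print(q,np.degrees(np.arctan2(q[1],q[0])))
print(rel(np.array([.46,.223,.16]),toolT()[:3,:3])[0])
E
```

```text
[ 0.64642719 -0.12251873  0.012     ] 0.1094072607506527
[ 0.61737138 -0.22799721  0.012     ] 0.12840959237269453
[ 0.4936258  -0.19370356  0.012     ] 0.10688057239082539
[ 0.52135065 -0.09048152  0.012     ] 0.12911438577998385
o [ 0.56969375 -0.15867525  0.012     ] yaw -0.26052098305693433 -0.2656380083279608
S [ 0.55036864 -0.15352357  0.13      ] n [-0.41999999  0.1131151   0.9004471 ] proj [300.52766864 301.55631849] scene [211.70538484 240.62647968]
[4.25047632e-03 3.81863970e-04 2.50266658e-17] 5.13368650436069
[ 3.04477713e-02  6.67486616e-03 -5.10664265e-17] 12.364973847580051
[-1.53169717e-02  2.31006736e-02  4.98162835e-17] 123.54648887822705
[-2.83701440e-03 -3.02675201e-02  7.75172066e-18] -95.35476368674904
[-0.34878507 -0.20035092  0.04472286]
```

The manual's scale: shifts go in units of 20 mm and turns go in units of 0.25 rad. Converting my numbers, -0.2 m is -10, -0.35 m is -17.5.

```bash
G="";  echo '[[[-17.5,-10,2.25,0,0,0],[-17.5,-10,2.25,0,0,0],[-17.5,-10,2.25,0,0,0],[-17.5,-10,2.25,0,0,0],[-17.5,-10,2.25,0,0,0],[-17.5,-10,2.25,0,0,0],[-17.5,-10,2.25,0,0,0],[-17.5,-10,2.25,0,0,0],[-17.5,-10,2.25,0,0,0],[-17.5,-10,2.25,0,0,0],[-17.5,-10,2.25,0,0,0],[-17.5,-10,2.25,0,0,0]]]' | python3 drive.py; python3 - <<'E'
from h import *
np.save("T1.npy",toolT());im=robot.get_image("wrist");cv2.imwrite("pics/w1.png",im[:,:,::-1])
E
```

```text
time: 1.1
position: [0.4619, 0.2223, 0.1597]
eef_rot: [-0.001, 0.185, 0.983, -0.0]
wrist_force: [0.1, -0.2, 0.2]
width: 0.0941
gripper_force: 0.0
```

View pics/w1.png

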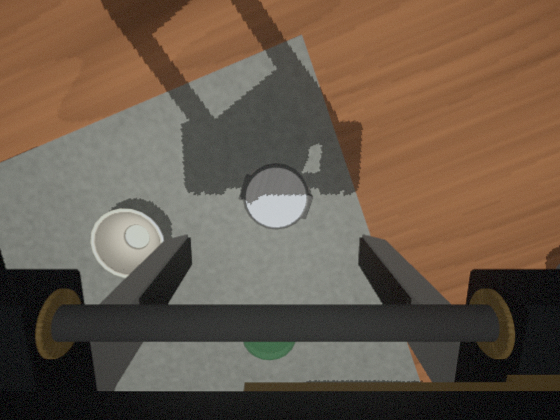

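```bash
python3 - <<'E'
from h import *
im=cv2.imread("pics/w1.png")[150:245,226:326]
im=cv2.convertScaleAbs(im,alpha=1.6,beta=10)
cv2.imwrite("pics/w1c.png",cv2.resize(im,None,fx=6,fy=6,interpolation=cv2.INTER_CUBIC))
E
```

```text
(no output)
```

View pics/w1c.png

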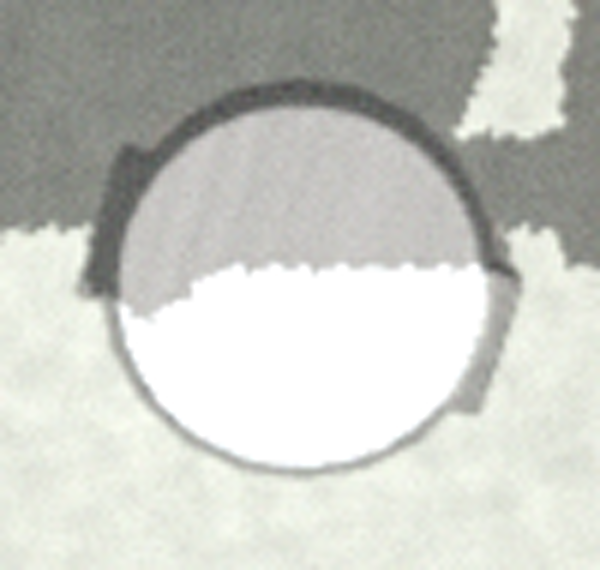

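The crop shows the lugs' outer flats at about (106,220) left and (495,345) right; the feet are not visible. A low oblique view is needed.

```bash
python3 - <<'E'
from h import *
T=np.load("T1.npy")
g=lambda p:np.array(p)/6+[226,150]-.4
a,b=onz("wrist",g((106,220)),.018,T),onz("wrist",g((495,345)),.018,T)
print(a,b,(a+b)/2,np.linalg.norm(a-b),np.degrees(np.arctan2(*(a-b)[1::-1])))
im=cv2.imread("pics/w1.png")
print("disc c",onz("wrist",g((303,287)),.022,T))
M=onz("wrist",g((303,287)),.022,T);M[2]=.014
Rt=T[:3,:3]@R.from_euler("y",-.785).as_matrix()
print(rel(M-.10*Rt[:,2],Rt))
E
```

```text
[0.43997634 0.19800515 0.018     ] [0.48188096 0.24898    0.018     ] [0.46092865 0.22349258 0.018     ] 0.06598812795434918 -129.4224114075026
disc c [0.46085717 0.22369365 0.022     ]
(array([0.07091072, 0.00039816, 0.07519189]), array([ 0.00117503, -0.78497398,  0.00183779]))
```

To row units: 0.075 m is 3.75, 0.07 m is 3.5, -0.785 rad is -3.14.

```bash
echo '[[[0.5,0,0.5,0,-0.48,0],[1,0,1,0,-0.96,0],[1.5,0,1.5,0,-1.44,0],[2,0,2,0,-1.92,0],[2.5,0,2.5,0,-2.4,0],[3,0,3.25,0,-2.8,0],[3.5,0,3.75,0,-3.14,0],[3.5,0,3.75,0,-3.14,0],[3.5,0,3.75,0,-3.14,0]]]' | python3 drive.py; python3 - <<'E'
from h import *
T=toolT();np.save("T2.npy",T);im=robot.get_image("wrist")[:,:,::-1];cv2.imwrite("pics/w2.png",im)
p=proj("wrist",np.array([.461,.2236,.014]),T);print(p)
u,v=p.astype(int);c=cv2.convertScaleAbs(im[max(0,v-50):v+50,u-65:u+65],alpha=1.5,beta=10)
cv2.imwrite("pics/w2c.png",cv2.resize(c,None,fx=6,fy=6,interpolation=cv2.INTER_CUBIC))
E
```

```text
time: 1.9
position: [0.3912, 0.2488, 0.0819]
eef_rot: [0.375, 0.165, 0.909, -0.072]
wrist_force: [-1.0, -0.3, -0.3]
width: 0.0938
gripper_force: 0.0
[276.77540858 214.09444288]
```

View pics/w2c.png

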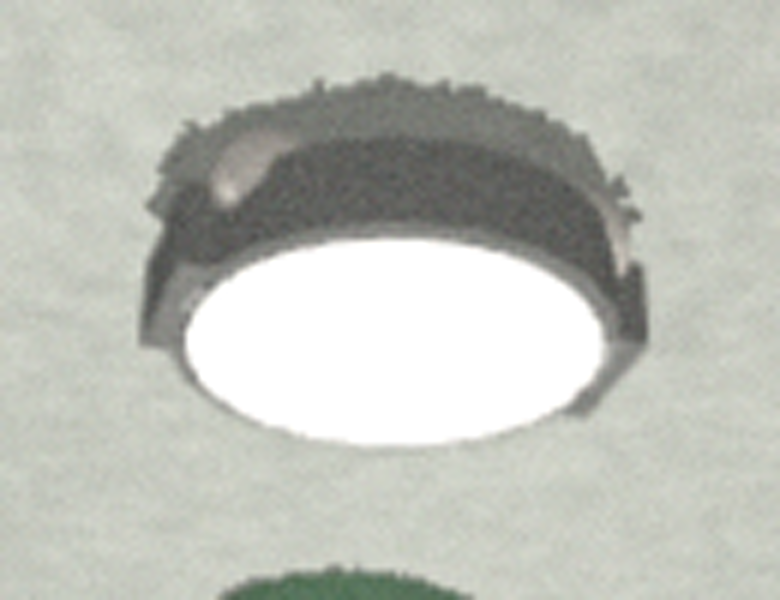

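Two feet show at (240,165) and (620,240), on the camera side next to the lugs. Foot 0 is therefore on the far side, and the mirror's x is at about -39° in world. Next I look at the seat from along its normal.

```bash
cat >> h.py <<'E'
def seatR(yaw=-.263): return R.from_euler("z",yaw).as_matrix()@R.from_euler("y",-.45).as_matrix()
def toolfor(Rm): return Rm@np.diag([-1,1,-1])
E
python3 - <<'E'
from h import *
g=lambda p:np.array(p)/6-.4
T1,T2=np.load("T1.npy"),np.load("T2.npy")
print(tri([ray("wrist",g((303,287))+[226,150],T1),ray("wrist",g((396,342))+[211,164],T2),ray("top",(183,262))]))
Rs=seatR();S=np.array([.5515,-.1535,.13])
Rt=toolfor(Rs@R.from_euler("z",.235).as_matrix())
print(rel(S+.1*Rs[:,2],Rt))
E
```

```text
(array([0.45953263, 0.22358664, 0.02105898]), [np.float64(0.0007725385556817597), np.float64(0.0004039307215105505), np.float64(0.0011461500219580314)])
(array([-0.27126936, -0.32532809,  0.07902516]), array([-0.10149732,  0.32341414, -0.31045642]))
```

To row units: -0.325 m is -16.25, -0.271 m is -13.55, 0.323 rad is 1.292.

```bash
echo '[[[-4,-4,-1,0,0,0],[-4,-4,-1,0,0,0],[-4,-4,-1,0,0,0],[-13.55,-16.25,3.95,-0.404,1.292,-1.24],[-13.55,-16.25,3.95,-0.404,1.292,-1.24],[-13.55,-16.25,3.95,-0.404,1.292,-1.24],[-13.55,-16.25,3.95,-0.404,1.292,-1.24],[-13.55,-16.25,3.95,-0.404,1.292,-1.24],[-13.55,-16.25,3.95,-0.404,1.292,-1.24],[-13.55,-16.25,3.95,-0.404,1.292,-1.24],[-13.55,-16.25,3.95,-0.404,1.292,-1.24],[-13.55,-16.25,3.95,-0.404,1.292,-1.24],[-13.55,-16.25,3.95,-0.404,1.292,-1.24],[-13.55,-16.25,3.95,-0.404,1.292,-1.24]]]' | python3 drive.py; python3 - <<'E'
from h import *
T=toolT();np.save("T3.npy",T);im=robot.get_image("wrist")[:,:,::-1];cv2.imwrite("pics/w3.png",im)
S=np.array([.5515,-.1535,.13])
p=proj("wrist",S,T);print(p,rel(S+.1*seatR()[:,2],toolfor(seatR()@R.from_euler("z",.235).as_matrix())),robot.observe()["joints"])
u,v=p.astype(int);c=im[v-65:v+65,u-75:u+75];print(u,v)
cv2.imwrite("pics/w3c.png",cv2.resize(c,None,fx=4.5,fy=4.5,interpolation=cv2.INTER_CUBIC))
E
```

```text
time: 3.12
position: [0.4842, -0.0728, 0.2043]
eef_rot: [0.221, 0.016, 0.974, -0.053]
wrist_force: [1.4, 0.8, -0.1]
width: 0.0939
gripper_force: 0.0
[196.59376501 239.58466987] (array([-0.02475516, -0.06015385,  0.00656049]), array([-0.00887002,  0.01742442, -0.01224182])) [-0.37115582 -0.30133277  2.09783428  0.05734488  0.87882353 -1.92674556]
196 239
```

View pics/w3c.png

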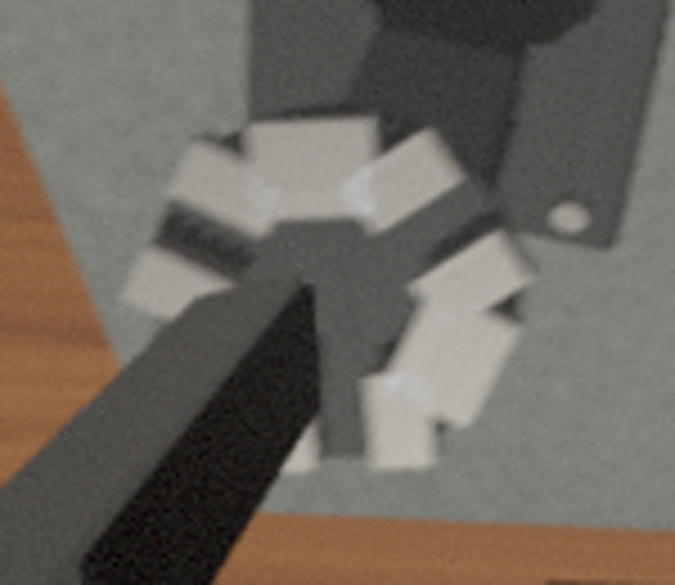

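The seat is partly hidden by a finger, because the arm was still 65 mm short. Slots show at (345,430), (450,220) and (205,240). I finish the move and look again.

To row units: -0.06 m is -3, -0.025 m is -1.25, 0.017 rad is 0.068.

```bash
echo '[[[-1.25,-3,0.35,0,0.068,-0.048],[-1.25,-3,0.35,0,0.068,-0.048],[-1.25,-3,0.35,0,0.068,-0.048],[-1.25,-3,0.35,0,0.068,-0.048]]]' | python3 drive.py; python3 - <<'E'
from h import *
T=toolT();np.save("T4.npy",T);im=robot.get_image("wrist")[:,:,::-1];cv2.imwrite("pics/w4.png",im)
S=np.array([.5515,-.1535,.13])
p=proj("wrist",S,T);print(p,rel(S+.1*seatR()[:,2],toolfor(seatR()@R.from_euler("z",.235).as_matrix())),robot.observe()["joints"])
u,v=p.astype(int);c=im[v-65:v+65,u-65:u+65];print(u,v)
cv2.imwrite("pics/w4c.png",cv2.resize(c,None,fx=4.5,fy=4.5,interpolation=cv2.INTER_CUBIC))
E
```

```text
time: 3.5
position: [0.5055, -0.1329, 0.2129]
eef_rot: [0.211, 0.013, 0.976, -0.055]
wrist_force: [-0.1, 0.3, -0.2]
width: 0.0944
gripper_force: 0.0
[263.83424447 218.3113608 ] (array([-0.0077058 , -0.01112241, -0.00420508]), array([ 0.00136043, -0.01146482,  0.0026095 ])) [-0.48176886 -0.21831096  2.01901615  0.11489348  0.91448503 -2.07731023]
263 218
```

View pics/w4c.png

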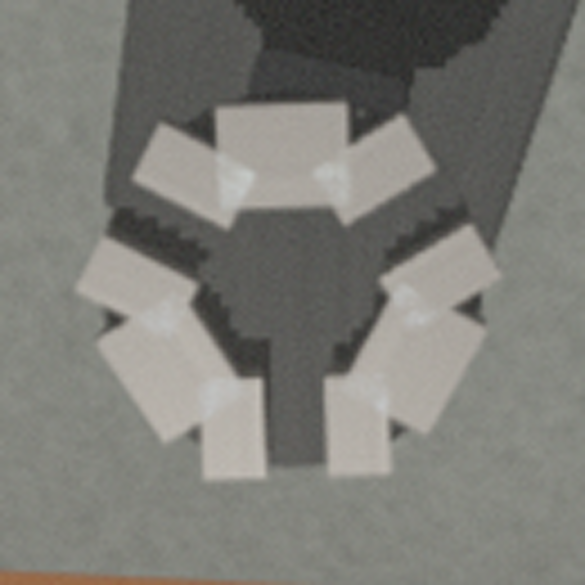

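```bash
python3 - <<'E'
from h import *
T=np.load("T4.npy");Rs=seatR();n=Rs[:,2]
g=lambda p:np.array(p)/4.5+[198,153]-.4
E={"d":[((264,378),(325,378)),((266,478),(330,474))],"ul":[((230,228),(197,290)),((132,178),(103,236))],"ur":[((345,225),(380,280)),((435,167),(472,224))]}
def go(S):
    def pl(p):
        c,v=ray("wrist",g(p),T);return (Rs.T@(c+v*((S-c)@n)/(v@n)-S))[:2]
    L=[];A=np.zeros((2,2));b=np.zeros(2)
    for k,(i,o) in E.items():
        pi=(pl(i[0])+pl(i[1]))/2;po=(pl(o[0])+pl(o[1]))/2;d=po-pi;d/=np.linalg.norm(d)
        L.append(np.degrees(np.arctan2(d[1],d[0])));N=np.eye(2)-np.outer(d,d);A+=N;b+=N@pi
        w=np.linalg.norm(pl(o[0])-pl(o[1]));L.append(w*1e3)
    c=np.linalg.solve(A,b);
    vs=[np.degrees(np.arctan2(*( (pl(o[0])+pl(o[1]))/2-c)[::-1])) for i,o in E.values()]
    return c,L,vs
S=np.array([.5515,-.1535,.13])
for _ in range(2):
    c,L,vs=go(S);C=S+Rs@np.r_[c,0];print(C,c,np.round(L,1),np.round(vs,1))
    uv=proj("wrist",C,T);P,r=tri([ray("wrist",uv,T),ray("top",np.array([303,287])/6+[304.6,164.6])]);print("tri",P,r);
    P2,r=tri([ray("wrist",uv,T),ray("top",np.array([303,287])/6+[304.6,164.6]),ray("scene",(213,243))]);print(P2,r);S=P2
E
```

```text
[ 0.55207202 -0.15493896  0.13044752] [ 0.00102887 -0.00124077] [  15.1   12.3 -105.8   12.3  136.3   12.8] [  15.5 -105.4  136.7]
tri [ 0.55556019 -0.15551424  0.12620896] [np.float64(0.00023336468846369408), np.float64(0.0002333646884637376)]
[ 0.55516597 -0.15528561  0.12716527] [np.float64(0.00042042123576818127), np.float64(0.0003802555888331812), np.float64(0.00021592494858633236)]
[ 0.55488108 -0.15558668  0.12707019] [-0.00021859 -0.00036479] [  15.1   12.5 -105.8   12.5  136.3   13. ] [  15.5 -105.4  136.7]
tri [ 0.55556019 -0.15551424  0.12620896] [np.float64(0.00023336468846373165), np.float64(0.00023336468846371186)]
[ 0.55516597 -0.15528561  0.12716527] [np.float64(0.00042042123576823467), np.float64(0.00038025558883308556), np.float64(0.00021592494858630858)]
```

Slots are measured at 15.5°, -105.4° and 136.7° in the seat frame, a turn of about 0.27 rad. The seat centre is near (0.553, -0.155, 0.129). Now the grasp.

```bash
python3 - <<'E'
from h import *
Rm=R.from_euler("z",np.radians(-39.4)).as_matrix()
print(rel(np.array([.460,.2236,.09]),toolfor(Rm)))
E
```

```text
(array([0.0915744 , 0.36318397, 0.05239548]), array([0.04034545, 0.44471426, 0.65115929]))
```

To row units: 0.363 m is 18.15, 0.092 m is 4.6, 0.651 rad is 2.604.

```bash
echo '[[[4.6,18.15,2.6,0.16,1.78,2.604],[4.6,18.15,2.6,0.16,1.78,2.604],[4.6,18.15,2.6,0.16,1.78,2.604],[4.6,18.15,2.6,0.16,1.78,2.604],[4.6,18.15,2.6,0.16,1.78,2.604],[4.6,18.15,2.6,0.16,1.78,2.604],[4.6,18.15,2.6,0.16,1.78,2.604],[4.6,18.15,2.6,0.16,1.78,2.604],[4.6,18.15,2.6,0.16,1.78,2.604],[4.6,18.15,2.6,0.16,1.78,2.604],[4.6,18.15,2.6,0.16,1.78,2.604],[4.6,18.15,2.6,0.16,1.78,2.604],[4.6,18.15,2.6,0.16,1.78,2.604],[4.6,18.15,2.6,0.16,1.78,2.604],[4.6,18.15,2.6,0.16,1.78,2.604],[4.6,18.15,2.6,0.16,1.78,2.604]]]' | python3 drive.py; python3 - <<'E'
from h import *
Rm=R.from_euler("z",np.radians(-39.4)).as_matrix()
print(rel(np.array([.460,.2236,.008]),toolfor(Rm)),robot.observe()["joints"])
E
```

```text
time: 4.88
position: [0.4597, 0.2225, 0.0899]
eef_rot: [-0.0, 0.338, 0.941, 0.0]
wrist_force: [0.7, 0.5, 0.1]
width: 0.094
gripper_force: 0.0
(array([0.0004216 , 0.00098477, 0.08194743]), array([ 0.00013067, -0.00057732, -0.00151656])) [ 2.80855099e-01  2.00704157e-01  1.80729857e+00  6.06973991e-04
  1.13380897e+00 -6.01021878e-01]
```

Descend, close, and lift slightly to weigh.

To row units: 0.082 m is 4.1, 0.07 m is 3.5.

```bash
echo '[[[0,0.05,2,0,0,0],[0,0.05,3.5,0,0,0],[0,0.05,4.1,0,0,0],[0,0.05,4.1,0,0,0],[0,0.05,4.1,0,0,0]]]' | python3 drive.py && echo '[[[0,0,0,0,0,0],[0,0,0,0,0,0],[0,0,0,0,0,0],[0,0,0,0,0,0],[0,0,0,0,0,0],[0,0,0,0,0,0],[0,0,0,0,0,0]]]' | python3 drive.py 0.05 25 && echo '[[[0,0,0,0,0,0],[0,0,0,0,0,0],[0,0,0,0,0,0],[0,0,0,0,0,0]]]' | python3 drive.py; python3 -c "
from h import *
o=robot.observe();print(o['wrist_force'],o['moment'])"
```

```text
time: 5.3
position: [0.4597, 0.2237, 0.0073]
eef_rot: [-0.001, 0.337, 0.941, -0.0]
wrist_force: [-0.1, -0.8, -0.3]
width: 0.0942
gripper_force: 0.0
time: 5.88
position: [0.4602, 0.2244, 0.0082]
eef_rot: [-0.0, 0.337, 0.942, 0.0]
wrist_force: [-0.5, -0.4, 5.6]
width: 0.0679
gripper_force: 25.0
time: 6.22
position: [0.4603, 0.2244, 0.0082]
eef_rot: [-0.0, 0.337, 0.942, 0.0]
wrist_force: [-0.7, -0.8, 5.4]
width: 0.0677
gripper_force: 25.0
[-0.74574838 -0.80355177  5.44340094] [-0.17580691  0.23841278  0.01426945]
```

```bash
echo '[[[0,0,-1,0,0,0],[0,0,-2.5,0,0,0],[0,0,-4.5,0,0,0],[0,0,-6.5,0,0,0],[0,0,-8,0,0,0],[0,0,-8,0,0,0],[0,0,-8,0,0,0],[0,0,-8,0,0,0],[0,0,-8,0,0,0]]]' | python3 drive.py ; python3 - <<'E'
from h import *
o=robot.observe();print(o['wrist_force'],o['moment'])
Rs=seatR();S=np.array([.553,-.155,.129])
Rt=toolfor(Rs@R.from_euler("z",.27).as_matrix())
print(rel(S+.045*Rs[:,2],Rt))
E
```

```text
time: 6.97
position: [0.4574, 0.2235, 0.1639]
eef_rot: [-0.003, 0.337, 0.942, -0.002]
wrist_force: [-0.2, 0.0, -3.5]
width: 0.0677
gripper_force: 25.0
[-0.24712222  0.03088722 -3.53774126] [-0.06543656 -0.01990316  0.02092273]
(array([-0.29620663, -0.24000867, -0.00558262]), array([-0.0395629 , -0.46457174, -0.68120871]))
```

To row units: -0.296 m is -14.8, -0.24 m is -12, -0.681 rad is -2.724.

```bash
echo '[[[-14.8,-12,-2,-0.16,-1.86,-2.724],[-14.8,-12,-2,-0.16,-1.86,-2.724],[-14.8,-12,-2,-0.16,-1.86,-2.724],[-14.8,-12,-2,-0.16,-1.86,-2.724],[-14.8,-12,-2,-0.16,-1.86,-2.724],[-14.8,-12,-2,-0.16,-1.86,-2.724],[-14.8,-12,-2,-0.16,-1.86,-2.724],[-14.8,-12,-2,-0.16,-1.86,-2.724],[-14.8,-12,-2,-0.16,-1.86,-2.724],[-14.8,-12,-2,-0.16,-1.86,-2.724],[-14.8,-12,-2,-0.16,-1.86,-2.724],[-14.8,-12,-2,-0.16,-1.86,-2.724],[-14.8,-12,-0.3,-0.16,-1.86,-2.724],[-14.8,-12,-0.3,-0.16,-1.86,-2.724],[-14.8,-12,-0.3,-0.16,-1.86,-2.724],[-14.8,-12,-0.3,-0.16,-1.86,-2.724],[-14.8,-12,-0.3,-0.16,-1.86,-2.724],[-14.8,-12,-0.3,-0.16,-1.86,-2.724]]]' | python3 drive.py ; cat > st.py <<'E'
from h import *
Rs=seatR();S=np.array([.553,-.155,.129])
o=robot.observe();T=toolT(o)
p=Rs.T@(T[:3,3]-S)*1e3
Rm=Rs.T@T[:3,:3]@np.diag([-1,1,-1])
print("t",round(o["time"],2),"tcp in seat mm",np.round(p,2),"mirror rotvec in seat",np.round(R.from_matrix(Rm).as_rotvec(),4))
print("F seat",np.round(Rs.T@o["wrist_force"],2),"M seat",np.round(Rs.T@o["moment"],3),"w",o["width"])
Rt=toolfor(Rs@R.from_euler("z",.27).as_matrix())
d,r=rel(S+.008*Rs[:,2],Rt);print("to go",np.round(d,4),np.round(r,4))
E
python3 st.py
```

```text
time: 8.47
position: [0.5373, -0.1488, 0.1746]
eef_rot: [0.22, -0.004, 0.974, -0.058]
wrist_force: [-0.4, 0.1, -2.4]
width: 0.0675
gripper_force: 25.0
t 8.47 tcp in seat mm [ 4.74  1.88 48.31] mirror rotvec in seat [ 0.0022 -0.0087  0.2695]
F seat [-1.37  0.03 -1.96] M seat [-0.005  0.468 -0.079] w 0.06754990788786017
to go [ 0.0054 -0.0006  0.0403] [ 0.001   0.0089 -0.0005]
```

```bash
echo '[[[0.27,-0.03,0.6,0,0.036,0],[0.27,-0.03,1.2,0,0.036,0],[0.27,-0.03,1.6,0,0.036,0],[0.27,-0.03,1.6,0,0.036,0],[0.27,-0.03,1.6,0,0.036,0],[0.27,-0.03,1.6,0,0.036,0],[0.27,-0.03,1.6,0,0.036,0]]]' | python3 drive.py; python3 st.py; python3 - <<'E'
from h import *
a=robot.get_image("scene")[:,:,::-1][195:325,150:280];b=robot.get_image("top")[:,:,::-1][150:280,290:420]
cv2.imwrite("pics/s5.png",cv2.resize(np.hstack([a,b]),None,fx=3,fy=3,interpolation=cv2.INTER_CUBIC))
E
```

```text
time: 9.05
position: [0.5455, -0.1536, 0.1427]
eef_rot: [0.215, -0.003, 0.975, -0.058]
wrist_force: [0.6, 0.3, -3.2]
width: 0.0676
gripper_force: 25.0
t 9.05 tcp in seat mm [-0.91 -0.65 15.67] mirror rotvec in seat [0.0009 0.0016 0.2684]
F seat [-0.95  0.43 -3.07] M seat [0.03  0.466 0.008] w 0.06756228919582338
to go [-0.0011  0.0004  0.0077] [ 0.0011 -0.0015 -0.0016]
```

View pics/s5.png

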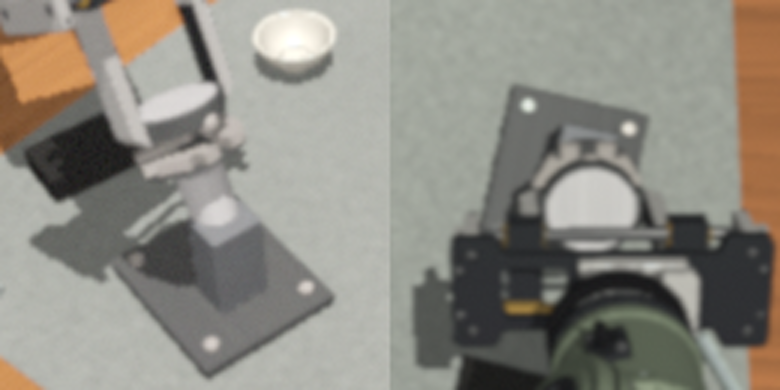

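The mirror is held parallel and centred just above the seat. I feel downward.

To row units: 0.005 m is 0.25, 0.004 m is 0.2.

```bash
echo '[[[-0.05,0,0.1,0,0,0],[-0.05,0,0.2,0,0,0],[-0.05,0,0.25,0,0,0],[-0.05,0,0.25,0,0,0],[-0.05,0,0.25,0,0,0]]]' | python3 drive.py; python3 st.py;echo '[[[0,0,0.05,0,0,0],[0,0,0.1,0,0,0],[0,0,0.1,0,0,0],[0,0,0.1,0,0,0]]]' | python3 drive.py; python3 st.py
```

```text
time: 9.57
position: [0.548, -0.1539, 0.1378]
eef_rot: [0.214, -0.003, 0.975, -0.058]
wrist_force: [-0.4, -0.2, -2.7]
width: 0.0677
gripper_force: 25.0
t 9.57 tcp in seat mm [-0.81 -0.21 10.12] mirror rotvec in seat [0.0014 0.003  0.2683]
F seat [-1.47 -0.3  -2.28] M seat [ 0.022  0.429 -0.016] w 0.06771710335538918
to go [-0.0008 -0.      0.0021] [ 0.0018 -0.0028 -0.0017]
time: 9.9
position: [0.5489, -0.1541, 0.136]
eef_rot: [0.214, -0.003, 0.975, -0.058]
wrist_force: [0.0, 0.8, -2.6]
width: 0.0677
gripper_force: 25.0
t 9.9 tcp in seat mm [-0.73 -0.22  8.18] mirror rotvec in seat [0.0014 0.0029 0.2683]
F seat [-1.31  0.81 -2.23] M seat [0.008 0.402 0.008] w 0.06768660780560577
to go [-0.0008  0.      0.0002] [ 0.0018 -0.0026 -0.0017]
```

```bash
for i in 1 2 3; do echo '[[[0,0,0.05,0,0,0],[0,0,0.05,0,0,0],[0,0,0.05,0,0,0]]]' | python3 drive.py >/dev/null; python3 st.py|head -2; done
```

```text
t 10.15 tcp in seat mm [-0.88 -0.23  7.2 ] mirror rotvec in seat [0.0014 0.0031 0.2683]
F seat [-1.9  -0.51 -1.92] M seat [ 0.024  0.563 -0.007] w 0.06793518998722178
t 10.4 tcp in seat mm [-0.9  -0.2   6.36] mirror rotvec in seat [0.0014 0.0032 0.2685]
F seat [-3.9  -1.12  2.01] M seat [ 0.012  0.901 -0.001] w 0.06777520542517303
t 10.65 tcp in seat mm [-0.88 -0.2   5.33] mirror rotvec in seat [0.0014 0.0032 0.2685]
F seat [-4.07  0.69  3.5 ] M seat [-0.036  0.927 -0.108] w 0.0676512858021211
```

```bash
for i in 1 2; do echo '[[[0.05,0,0,0,0,0],[0.05,0,0,0,0,0],[0.05,0,0,0,0,0]]]' | python3 drive.py >/dev/null; python3 st.py|head -2; done; for i in 1 2; do echo '[[[0,0,0,0,0,0.12],[0,0,0,0,0,0.12],[0,0,0,0,0,0.12]]]' | python3 drive.py >/dev/null; python3 st.py|head -2; done
```

```text
t 10.9 tcp in seat mm [-1.09 -0.36  5.52] mirror rotvec in seat [0.0014 0.0017 0.2682]
F seat [-2.45  1.54  2.68] M seat [ 0.227  0.654 -0.056] w 0.06749862546884246
t 11.15 tcp in seat mm [-1.34 -0.57  5.66] mirror rotvec in seat [0.0012 0.0003 0.268 ]
F seat [-0.11  2.44  3.02] M seat [ 0.665  0.214 -0.02 ] w 0.06776480620783407
t 11.4 tcp in seat mm [-1.58 -0.86  5.61] mirror rotvec in seat [0.0007 0.001  0.2394]
F seat [-0.99  2.67  3.94] M seat [0.438 0.208 0.13 ] w 0.06755153417388238
t 11.65 tcp in seat mm [-1.67 -0.95  5.63] mirror rotvec in seat [0.0006 0.0011 0.2094]
F seat [-0.66  2.11  5.29] M seat [0.388 0.174 0.116] w 0.067686283853263
```

```bash
for i in 1 2 3 4; do echo '[[[0,0,0,0,0,-0.12],[0,0,0,0,0,-0.12],[0,0,0,0,0,-0.12]]]' | python3 drive.py >/dev/null; python3 st.py|head -2; done
```

```text
t 11.9 tcp in seat mm [-1.74 -0.84  5.5 ] mirror rotvec in seat [0.0009 0.0011 0.2384]
F seat [0.25 2.59 4.4 ] M seat [ 0.53  -0.023  0.269] w 0.06784162233940369
t 12.15 tcp in seat mm [-1.71 -0.62  5.46] mirror rotvec in seat [0.0013 0.001  0.267 ]
F seat [2.04 3.85 3.24] M seat [ 0.79  -0.223  0.   ] w 0.06766203559459946
t 12.4 tcp in seat mm [-1.89 -0.86  5.47] mirror rotvec in seat [0.0011 0.0014 0.2966]
F seat [1.48 3.1  4.06] M seat [ 0.714 -0.155 -0.209] w 0.06764774883060039
t 12.65 tcp in seat mm [-1.98 -1.12  5.58] mirror rotvec in seat [0.0006 0.0018 0.3275]
F seat [0.6  1.48 6.2 ] M seat [ 0.415  0.117 -0.12 ] w 0.06763044494460775
```

To row units: -0.0012 m is -0.06, 0.0007 m is 0.035, 0.06 rad is 0.24.

```bash
echo '[[[-0.03,0.015,0,0,0,0.24],[-0.06,0.035,0,0,0,0.24],[-0.06,0.035,0,0,0,0.24],[-0.06,0.035,0,0,0,0.24]]]' | python3 drive.py >/dev/null; python3 st.py|head -2;  echo '[[[0,0,0.05,0,0,0],[0,0,0.05,0,0,0],[0,0,0.05,0,0,0]]]' | python3 drive.py >/dev/null; python3 st.py|head -2
```

```text
t 12.98 tcp in seat mm [-1.63 -0.24  5.22] mirror rotvec in seat [0.0004 0.0027 0.2693]
F seat [0.88 0.43 3.54] M seat [-0.052 -0.025  0.016] w 0.06786289744475377
t 13.23 tcp in seat mm [-1.56 -0.2   4.32] mirror rotvec in seat [0.0005 0.0026 0.2688]
F seat [ 0.51 -0.87  5.42] M seat [-0.327  0.05  -0.05 ] w 0.06783863436158995
```

To row units: -0.0015 m is -0.075, -0.001 m is -0.05.

```bash
echo '[[[0,0,-0.05,0,0,0],[0,0,-0.075,0,0,0],[0,0,-0.075,0,0,0],[0,0,-0.075,0,0,0]]]' | python3 drive.py >/dev/null; python3 st.py|head -2;  echo '[[[0,0,-0.025,0,0,0],[0,0,-0.025,0,0,0],[0,0,-0.025,0,0,0]]]' | python3 drive.py >/dev/null; python3 st.py|head -2
```

```text
t 13.57 tcp in seat mm [-1.61 -0.08  5.73] mirror rotvec in seat [0.0006 0.0025 0.2686]
F seat [ 1.21 -3.06  1.53] M seat [-0.554  0.005 -0.041] w 0.06779718005594394
t 13.82 tcp in seat mm [-1.6   0.02  6.22] mirror rotvec in seat [0.0008 0.0026 0.2685]
F seat [ 1.29 -3.98  1.25] M seat [-0.721 -0.093 -0.088] w 0.0678551430797269
```

```bash
echo '[[[-0.015,-0.045,0,0,0,0],[-0.015,-0.045,0,0,0,0],[-0.015,-0.045,0,0,0,0],[-0.015,-0.045,0,0,0,0]]]' | python3 drive.py >/dev/null; python3 st.py|head -2;  echo '[[[0,0,-0.025,0,0,0],[0,0,-0.025,0,0,0],[0,0,-0.025,0,0,0]]]' | python3 drive.py >/dev/null; python3 st.py|head -2
```

```text
t 14.15 tcp in seat mm [-1.58 -0.12  6.11] mirror rotvec in seat [0.0021 0.0034 0.2682]
F seat [ 0.18 -0.89  1.76] M seat [-0.149  0.107 -0.081] w 0.06750518927865874
t 14.4 tcp in seat mm [-1.62 -0.16  6.61] mirror rotvec in seat [0.002  0.0034 0.2683]
F seat [ 0.62 -0.92  1.2 ] M seat [-0.047  0.129 -0.03 ] w 0.06745374567758892
```

To row units: -0.0005 m is -0.025.

```bash
echo '[[[0,0,-0.025,0,0,0],[0,0,-0.025,0,0,0],[0,0,-0.025,0,0,0]]]' | python3 drive.py >/dev/null; python3 st.py|head -2;  echo '[[[0,0,-0.015,0,0,0],[0,0,-0.015,0,0,0],[0,0,-0.015,0,0,0]]]' | python3 drive.py >/dev/null; python3 st.py|head -2
```

```text
t 14.65 tcp in seat mm [-1.89 -0.24  6.99] mirror rotvec in seat [0.002  0.0039 0.2682]
F seat [-0.09  0.14 -0.14] M seat [ 0.053  0.22  -0.034] w 0.06733819475037751
t 14.9 tcp in seat mm [-1.99 -0.27  7.25] mirror rotvec in seat [0.002  0.0041 0.2682]
F seat [-0.78 -0.34 -1.48] M seat [ 0.022  0.313 -0.097] w 0.06790366498273424
```

The manual's scale: shifts go in units of 20 mm and turns go in units of 0.25 rad. Converting my numbers, 0.0002 m is 0.01.

```bash
echo '[[[0,0,0.01,0,0,0],[0,0,0.01,0,0,0]]]' | python3 drive.py - 5 >/dev/null; python3 st.py|head -2; echo '[[[0,0,0,0,0,0],[0,0,0,0,0,0],[0,0,0,0,0,0],[0,0,0,0,0,0]]]' | python3 drive.py 0.08; python3 st.py|head -2; python3 - <<'E'
from h import *
np.save("T5.npy",toolT());im=robot.get_image("wrist")[:,:,::-1];a=robot.get_image("scene")[:,:,::-1][205:285,170:260]
c=im[160:260,180:380]
cv2.imwrite("pics/s6.png",np.vstack([cv2.resize(c,(700,350),interpolation=cv2.INTER_CUBIC),cv2.copyMakeBorder(cv2.resize(a,(280,249)),0,0,0,420,0)]))
E
```

```text
t 15.07 tcp in seat mm [-1.77 -0.36  7.13] mirror rotvec in seat [0.0018 0.0038 0.2682]
F seat [-1.54  0.79 -2.66] M seat [0.055 0.377 0.003] w 0.06786734540860352
time: 15.4
position: [0.5491, -0.1546, 0.1356]
eef_rot: [0.215, -0.003, 0.975, -0.058]
wrist_force: [0.3, -0.0, 0.7]
width: 0.0799
gripper_force: 0.0
t 15.4 tcp in seat mm [-0.58 -0.61  7.62] mirror rotvec in seat [0.001  0.0017 0.2683]
F seat [0.53 0.03 0.47] M seat [0.053 0.191 0.036] w 0.07991651557800661
```

View pics/s6.png

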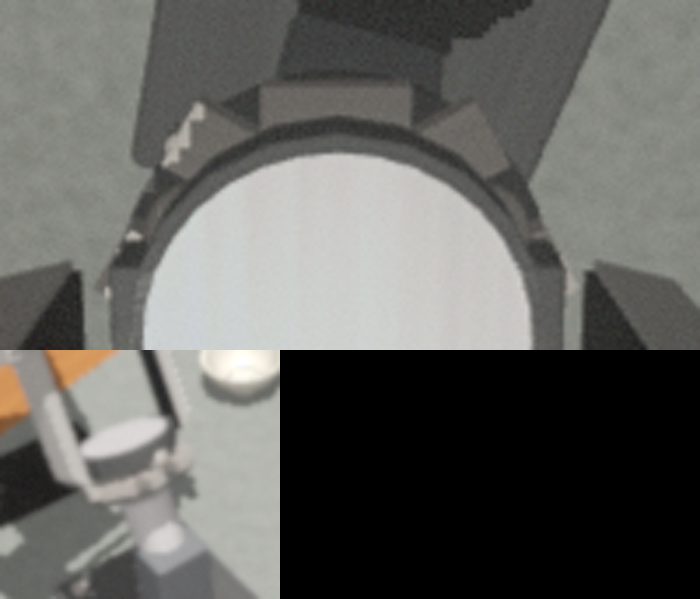

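The mirror rests on the ring with its lugs free of both fingers, and the ring segments show evenly around it. I retreat along the normal and check the face position numerically.

```bash
echo '[[[0,0,0,0,0,0],[0,0,-0.5,0,0,0],[0,0,-1.5,0,0,0],[0,0,-3,0,0,0],[0,0,-4.6,0,0,0],[0,0,-4.6,0,0,0],[0,0,-4.6,0,0,0],[0,0,-4.6,0,0,0],[0,0,-4.6,0,0,0]]]' | python3 drive.py 0.094; cat > chk.py <<'E'
from h import *
T=toolT();im=robot.get_image("wrist")[:,:,::-1]
Rs=seatR();n=Rs[:,2];C=np.array([.552,-.155,.1304])
F=C+.0193*n;u,v=proj("wrist",F,T)
g=cv2.cvtColor(np.ascontiguousarray(im),cv2.COLOR_BGR2GRAY);_,m=cv2.threshold(g,0,255,cv2.THRESH_OTSU)
m=(g>150).astype(np.uint8)
n_,lab,st,ce=cv2.connectedComponentsWithStats(m);k=lab[int(v),int(u)]
print("pred",u,v,"label",k,st[k],ce[k],"gray",g[int(v),int(u)])
cs,_=cv2.findContours((lab==k).astype(np.uint8),cv2.RETR_EXTERNAL,cv2.CHAIN_APPROX_NONE)
c=max(cs,key=cv2.contourArea)[:,0,:].astype(float)
P=[]
for p in c:
    cc,d=ray("wrist",p,T);P.append((Rs.T@(cc+d*((F-cc)@n)/(d@n)-F))[:2]*1e3)
P=np.float32(P);e=cv2.fitEllipse(P);print("face ellipse in seat plane mm: centre",e[0],"axes",e[1],"ang",e[2])
E
python3 chk.py; python3 st.py
```

```text
time: 16.25
position: [0.5096, -0.1437, 0.2165]
eef_rot: [0.213, -0.003, 0.975, -0.057]
wrist_force: [0.9, -0.7, 0.2]
width: 0.094
gripper_force: 0.0
pred 274.64393931954567 218.1327000839846 label 9 [ 238  181   74   71 4162] [274.3452667  216.14127823] gray 199
face ellipse in seat plane mm: centre (-0.8223737478256226, -0.45452266931533813) axes (57.0379753112793, 57.2678337097168) ang 28.88233184814453
t 16.3 tcp in seat mm [-2.5  -0.35 98.05] mirror rotvec in seat [0.0024 0.0057 0.268 ]
F seat [-0.56  0.5  -1.33] M seat [ 0.099  0.179 -0.036] w 0.09418846739323394
to go [-0.003  -0.0006  0.09  ] [ 0.0032 -0.0053 -0.002 ]
```

```bash
python3 -c "
from workcell import robot
print(robot.sign_off())"
```

```text
the job is handed in; nothing more can be done
None
```

The mirror is on the tilted stand with its feet in the three slots (ring turned about 0.27 rad), pressed home with roughly 8–10 N, released, and the job is handed in at about 16 s. The turning forces and a final camera check (centred to about 1 mm, parallel to the seat) indicate that all three feet are seated, but I made no separate rocking test.

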